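# Fit the tongued cover on the controller case

### The job

Close the open controller case with the cover that has a tongue along one edge: hold it by its rib, angle the tongue in under the case's lip until it is home in the groove, then lower the other end and press it down until the sprung catch snaps over that edge and the cover lies flat. The parts are printed plastic, so push gently (30 N on the case would crack it), leave the spare panel and everything else on the desk alone, and let go at the end.

Things in the scene. Friction and masses are not known exactly. Their poses are not given: they have to be found in the camera images.
- base: Black base plate, 190 x 120 x 6 mm, fixed to the desk, carrying the open dark green printed controller case (166 x 108 mm). Origin on the underside, desk level, z up, x from groove end to catch end. The case is clamped on it, same heading and same y, but shifted by an unmeasured amount: -7 to +7 mm along x and 0 to 10 mm upward. Find it by feel or by eye. Rigid.
- case_mid (a point): Point (0, 0, 40) mm in the base's frame, same axes: where the home cover's origin would be if the case were unshifted. All case sizes below are in the base's frame for zero shift; add the shift. Case side walls: inner faces at y = -48 and 48, tops 45 mm up, so the cover has 3 mm side play. A home cover has the base's heading.
- groove (a point): Point (-70, 0, 40) mm in the base's frame: unshifted place of the groove's bottom inside corner, where end wall meets ledge (does not follow the shift). Level ledge, also the groove's floor, from x = -70 to -38, 96 mm wide. A lip roofs the groove from x = -70 to -62, underside 47.5, top 52 mm up: groove 8 mm deep, 7.5 mm high, open towards +x.
- far_ledge (a point): Point (55, 0, 40) mm in the base's frame: unshifted middle of the top of the second ledge, at the catch end, which carries the cover's free end (does not follow the shift). It runs from x = 48 to 62, 96 mm wide; the cover's edge rests near x = 60.
- catch (a joint): Sprung catch on the case, 28 mm wide, sliding along x: 0 m closed, up to 0.010 pushed back, away from the groove. Slippery; 1.2 N plus 0.4 N per mm. Closed, nose tip at x = 56, underside 47 mm up (unshifted): 4 mm over the home cover's edge, 1 mm above its top. Ramp above leans back 20 degrees to 59 mm: the edge pressed down (3 to 6 N near that end) drives it back 4 mm, then it springs over.
- cover: Dark green printed cover, loose, about 0.14 kg, flat on the desk on one side of the case: plate 120 (x) x 90 (y) x 6 mm; origin on the underside in the plate's middle, z up, x from tongue to free edge. On top an upright rib to hold it by, 12 mm thick (x), 56 mm long (y), centred on x = -10 mm, rising to 38 mm above the underside.
- tongue (a point): Middle of the lower edge of the tongue's tip: (-70, 0, 0) mm in the cover's frame, same axes. The tongue is 10 mm long, 86 mm wide, 4 mm thick, flush with the plate's underside, along the cover's -x edge.
- free_edge (a point): Middle of the lower edge of the cover's opposite, plain edge: (60, 0, 0) mm in the cover's frame.
- rib (a point): Middle of the rib's top: (-10, 0, 38) mm in the cover's frame.
- spare: Spare vented panel, loose, 120 x 90 x 6 mm with a like rib but no tongue and four black vent slots, lying on the case's other side; not to be used. Origin and axes as the cover's.
- servo: Black servo motor, 54 x 20 x 42 mm, loose on the desk beyond the case; bystander. Origin under its middle.
- bearing: Steel bearing ring, 52 mm across, 12 mm high, loose beyond the case; bystander. Origin under its middle.
- bracket: Black angle bracket, 50 x 40 x 45 mm, loose, on the robot's left; bystander. Origin under its middle.
- mug: White mug, 80 mm across, 90 mm high, loose, on the robot's right; bystander. Origin under its middle.
- driver: Screwdriver lying loose beyond the case on the left; bystander.
- charger: White charger block, 50 x 50 x 28 mm, loose beyond the case on the right; bystander. Origin under its middle.
Mind the look-alikes: they are no part of the job. Leave any blue or purple look-alike of the cover alone.

How it is judged:
By the outcome, as a careful person would: the job done as asked, in the order asked, and still so for the second after the job is handed in, with the robot touching nothing.
It also fails if it takes over 53 s, if anything falls off the work surface, if the arm or the gripper's body presses on something with over 40 N, if the wrist force passes 120 N, or if a joint passes its speed limit or range.

### The arm

A 6-joint arm with a two-finger parallel gripper is mounted at the origin on the work surface. World frame = base frame: x ahead of the robot, y to its left, z up, the work surface at z = 0. Lengths are in mm, angles in rad, forces in N, time in s.
With the tool pointing down it reaches from about 350 to 775 mm from the base axis. Payload 7.3 kg.
Tool frame: the origin (TCP) lies between the finger pads; the fingertips stand 25 mm ahead of it and the grasp point (between the pads) lies 6 mm ahead of it; z points along the fingers, y is the line along which they close (so a half turn about z gives the same grasp; the last joint's range is limited). The gripper opens to 92 mm and grips with 3 to 60 N. Pads are 19 mm wide; open, the fingers measure 130 mm over their backs; the gripper's body (75 mm by 190 mm) begins 47 mm behind the grasp point.
Start: joints at [-1.407, 0.342, 1.524, -0, 1.275, -0.146], TCP at [160.078, -500.018, 251.741] pointing down, gripper open.
Joint ranges: [-2.53, 2.53], [-0.77, 2.02], [0.04, 2.7], [-1, 4.14], [0.28, 2.66], [-3.11, 3.11]. Speed limits (rad/s): [2.57, 2.57, 3.14, 3.14, 3.14, 3.14].

### API

Orientations are given as [roll, pitch, yaw] about the fixed x, y, z axes, in that order (R = Rz(yaw) Ry(pitch) Rx(roll)).
In Python, from plant import bot gives the robot as it stands.
- The arm moves only by the tool play_rows, never from a script. Its argument "commands" is a list of rows, each an object of numbers: "x", "y", "z": the shift along the tool's x, y, z in m; "twist": the turn about the tool's z in degrees. In form: [{"x": .., "y": .., "z": .., "twist": ..}, ...]. A call has exactly 8 rows; each row is the pose to reach, as a shift and turn from the pose commanded when the call began, along the tool's axes at that moment; what a row does not reach only later rows make up. A row lasts 1/10 s, in which the tool goes at most 50 mm and 8.59 degrees, less where a joint would pass 70% of its speed; a pose out of reach is approached as far as the arm can. A call with a gripper value outside its range is refused whole. "jaw" is the closure, from 0 (fully open) to 1 (shut), set as the call begins (left out, the last holds). The fingers move at their own pace and stop on an object; the grip force is fixed at half the most. Time passes only in rows, so rows that repeat a pose let the fingers close, or fill a call up. It gives the time, the measured TCP pose, the force, the opening and the grip force at its end, in the units of the state.
- bot.get_obs(): the state, without advancing time (a new reading comes with each control period).
- bot.capture(name): name is "scene" or "top"; returns a dict with "pixels" (400x640x3 uint8, red, green, blue), "fx", "fy", "cx", "cy" (pixels), "eye" and "rotation" of the camera in the world. Camera axes: x right, y down, z forward; pixel columns grow to the right and rows downward; lengths in mm; the calibration is good to about 2 mm. A picture is of the moment at which its call begins. There is no depth.
- bot.close_job(): hands the job in; it is judged then, once.
The state is a dict: "time": time; "joint_positions": joint angles; "dq": joint speeds; "tau": joint torques, N m; "tool_pos": TCP position; "tcp_rot": TCP orientation; "contact_force": force on the tool from outside, world axes, zero at the start; "moment": the same for the moment, N m; "grip_width": finger opening in mm; "finger_force": force on a finger pad.
Only numpy, scipy, OpenCV 4.12 (cv2) and the standard library are available. Lean on these libraries where they do the work, as an engineer would, in place of code of your own. Each camera call takes 0.05 s, during which the arm holds its last target. There are 200 camera calls.

## Working session

There is one attempt and no reset: what is moved stays moved. The work goes in short steps, Python scripts to look and compute and a tool call to move; the robot and the scene stay as the last step left them, time stands still between calls to the robot, and variables do not carry over. Pictures are saved under pics/ and viewed, at most 10 in all, crops included, and the job is handed in when it is done.

Besides the shell and the picture viewer there is one more tool, called after "Request:" as name(argument=value, ...), one argument or row to a line, values as JSON. play_rows: Moves the arm, as the interface text tells. Its arguments: {"type":"object","properties":{"commands":{"type":"array"},"jaw":{"type":"number"}},"required":["commands"]}

```bash
mkdir -p pics; ls
python3 - <<'E'
from plant import bot
import cv2
for n in("scene","top"):
    c=bot.capture(n); cv2.imwrite(f"pics/{n}0.png",c["pixels"][:,:,::-1]); print(n,c["fx"],c["cx"],c["cy"],c["eye"],c["rotation"])
print(bot.get_obs())
E
```

```text
pics
scene 388.4181946208388 321.4915057383418 198.0964917631047 [ 950.11761876  705.91150847 1195.36707705] [-2.51635582 -0.00352796  2.65940475]
top 368.5284923265896 321.9488446040793 200.3806590934768 [ 419.57017899  -20.47277238 1383.54575028] [-3.03232142 -0.01071063 -1.54514566]
{'time': 0.1, 'joint_positions': array([-1.40701254e+00,  3.42621775e-01,  1.52491487e+00, -2.29747575e-05,
        1.27539303e+00, -1.46015866e-01]), 'dq': array([ 4.04066350e-05, -5.95868066e-04, -1.29661642e-03,  8.63352506e-04,
       -1.02818608e-04,  5.91999917e-04]), 'tau': array([ 1.92255713e-03, -4.32003486e+01, -2.44693887e+01,  7.19511090e-02,
        5.25795948e-02, -5.39829011e-05]), 'tool_pos': array([ 160.00893196, -499.67971812,  251.13297656]), 'tcp_rot': array([-3.14026666e+00, -1.72796889e-04,  3.09806246e-01]), 'contact_force': array([-0.69772901, -0.35496276,  0.19924778]), 'moment': array([-0.05319195,  0.03911863,  0.04456035]), 'finger_force': 0.0, 'grip_width': 91.98441677646728}
```

View pics/scene0.png

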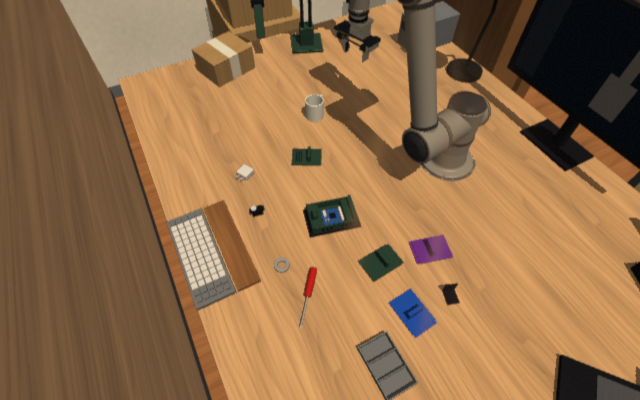

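View pics/top0.png

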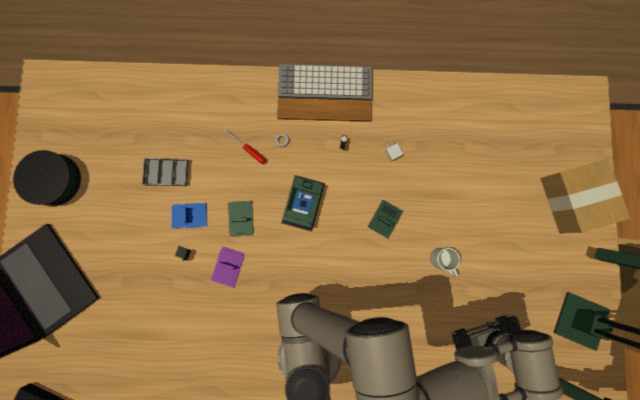

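The scene view shows the case at (331,215) and the plain green cover at (381,262). The vented spare is at (307,157). In the top view these are the case at (303,203), the cover at (240,218) and the spare at (385,219). I'll zoom in on the cover and case.

Run:
```python
import cv2,numpy as np
t=cv2.imread("pics/top0.png")[165:245,215:345]; s=cv2.imread("pics/scene0.png")[185:290,295:415]
t=cv2.resize(t,None,fx=6,fy=6,interpolation=cv2.INTER_CUBIC); s=cv2.resize(s,None,fx=5.6,fy=5.6,interpolation=cv2.INTER_CUBIC)
cv2.imwrite("pics/tz.png",t*1); cv2.imwrite("pics/sz.png",s)
```

```text
(no output)
```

View pics/tz.png

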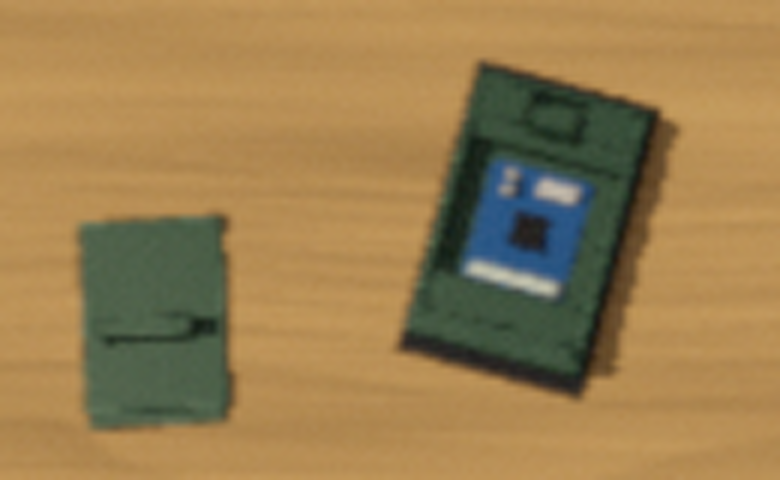

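View pics/sz.png

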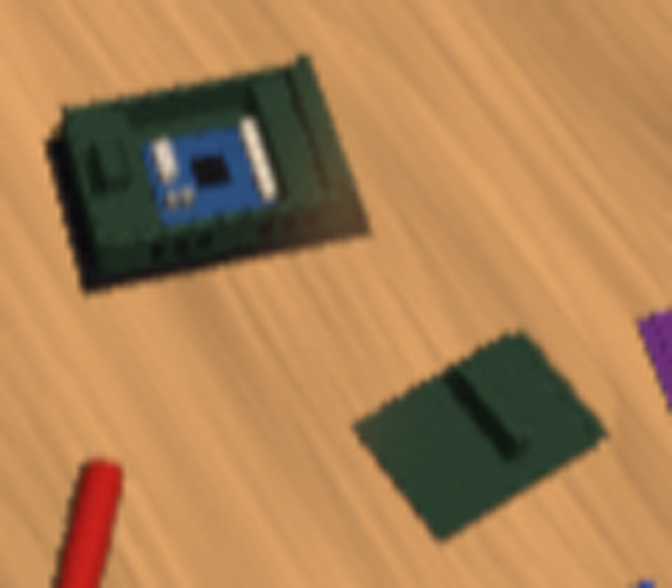

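The cover's tongue edge is at the bottom of the zoom (y≈415), toward the robot, with the rib at y≈328. The case's catch is at its far end (555,115) and the groove is at the near end. The case heading is about -15°. Next I'll measure these with masks and rays.

```bash
cat > h.py <<'E'
import cv2,numpy as np
from scipy.spatial.transform import Rotation as R
def cam(c):return dict(f=(c["fx"],c["fy"]),c=(c["cx"],c["cy"]),e=np.array(c["eye"]),R=R.from_euler('xyz',c["rotation"]).as_matrix())
def ray(C,uv,z):
    uv=np.atleast_2d(uv).astype(float)
    d=np.c_[(uv-C['c'])/C['f'],np.ones(len(uv))]@C['R'].T
    return C['e']+d*((z-C['e'][2])/d[:,2])[:,None]
def proj(C,p):
    q=(np.atleast_2d(p)-C['e'])@C['R']; return q[:,:2]/q[:,2:]*C['f']+C['c']
def mask(im,kind):
    h=cv2.cvtColor(im,cv2.COLOR_RGB2HSV).astype(int)
    if kind=='green': m=(h[...,0]>55)&(h[...,0]<100)&(h[...,1]>50)
    if kind=='notwood': m=~((h[...,0]<25)&(h[...,1]>70)&(h[...,2]>90))
    return m.astype(np.uint8)
def blob(m,uv):
    n,l,s,c=cv2.connectedComponentsWithStats(m); k=l[uv[1],uv[0]]; return (l==k).astype(np.uint8),s[k],c[k]
E
python3 - <<'E'
from plant import bot
from h import *
for n,pc,pb in(("top",(240,212),(310,222)),("scene",(375,270),(312,198))):
    c=bot.capture(n);C=cam(c);im=c["pixels"]
    for nm,k,p,z in(("cover",'notwood',pc,5),("caseG",'green',pb,45),("caseN",'notwood',pb,3)):
        m,s,cc=blob(cv2.resize(mask(im,k),None,fx=1,fy=1),p)
        ct=max(cv2.findContours(m,0,1)[0],key=cv2.contourArea)
        r=cv2.minAreaRect(ct);b=cv2.boxPoints(r)
        w=ray(C,b,z)[:,:2];e=np.diff(np.r_[w,w[:1]],axis=0)
        print(n,nm,s,"\n",b.round(1).tolist(),"\n",w.round(1).tolist(),"mid",w.mean(0).round(1),"len",np.linalg.norm(e,axis=1).round(1),"ang",np.degrees(np.arctan2(e[:,1],e[:,0])).round(1), "centroid",ray(C,cc,z)[0].round(1))
E
```

```text
top cover [228 201  25  35 807] 
 [[227.89999389648438, 201.5], [251.60000610351562, 200.6999969482422], [252.8000030517578, 234.8000030517578], [229.10000610351562, 235.60000610351562]] 
 [[557.4, 321.2], [563.0, 232.7], [435.7, 222.3], [430.3, 309.9]] mid [496.6 271.6] len [ 88.7 127.7  87.8 127.6] ang [ -86.4 -175.3   93.5    5.1] centroid [496.  271.5   5. ]
top caseG [284 177  39  51 902] 
 [[283.1000061035156, 219.89999389648438], [295.3999938964844, 175.8000030517578], [323.20001220703125, 183.60000610351562], [310.8999938964844, 227.6999969482422]] 
 [[491.6, 108.2], [655.1, 68.9], [628.9, -34.2], [466.0, 6.5]] mid [560.4  37.4] len [168.1 106.3 167.9 104.9] ang [ -13.5 -104.2  166.    75.9] centroid [562.   35.4  45. ]
top caseN [ 282  176   43   55 1577] 
 [[281.20001220703125, 222.3000030517578], [294.20001220703125, 174.8000030517578], [325.3999938964844, 183.3000030517578], [312.3999938964844, 230.8000030517578]] 
 [[484.7, 118.9], [666.3, 76.6], [636.8, -42.7], [456.0, 1.3]] mid [561.   38.5] len [186.4 122.8 186.1 121.1] ang [ -13.1 -103.9  166.3   76.3] centroid [560.
[... 281 characters left out ...]
[135.5  90.7 130.4  87.2] ang [-173.5   86.9    5.3  -90.1] centroid [495.3 273.8   5. ]
scene caseG [     0      0    640    400 252373] 
 [[-0.0, 0.0], [639.0, 0.0], [639.0, 399.0], [0.0, 399.0]] 
 [[1549.7, -2124.9], [-1734.8, -434.5], [116.7, 948.2], [1622.8, 160.9]] mid [ 388.6 -362.6] len [3694.  2310.8 1699.5 2287. ] ang [152.8  36.8 -27.6 -91.8] centroid [576.4 -23.9  45. ]
scene caseN [     0      0    640    400 198165] 
 [[115.0, 0.0], [639.0, 0.0], [639.0, 399.0], [115.0, 399.0]] 
 [[964.6, -1915.9], [-1832.8, -476.2], [86.3, 957.0], [1367.7, 287.2]] mid [ 146.4 -287. ] len [3146.1 2395.2 1445.9 2239.7] ang [ 152.8   36.8  -27.6 -100.4] centroid [ 6.821e+02 -6.000e-01  3.000e+00]
```

Request:
play_rows(
  commands=[
    {"x":0.336,"y":-0.18,"z":0,"twist":13.4},
    {"x":0.336,"y":-0.18,"z":0,"twist":13.4},
    {"x":0.336,"y":-0.18,"z":0,"twist":13.4},
    {"x":0.336,"y":-0.18,"z":0,"twist":13.4},
    {"x":0.336,"y":-0.18,"z":0,"twist":13.4},
    {"x":0.336,"y":-0.18,"z":0,"twist":13.4},
    {"x":0.336,"y":-0.18,"z":0,"twist":13.4},
    {"x":0.336,"y":-0.18,"z":0,"twist":13.4},
  ],
  jaw=0,
)

```text
time: 1.0
tool_pos: [426.8, -223.6, 251.7]
tcp_rot: [-3.141, -0.0, 0.078]
contact_force: [0.7, -0.9, 0.2]
grip_width: 91.7
finger_force: 0.0
```

```bash
cat > go.py <<'E'
# python3 go.py X Y Z YAWdeg -> tool-frame shift to reach it from the present pose
import sys,numpy as np
from plant import bot
from scipy.spatial.transform import Rotation as R
o=bot.get_obs(); M=R.from_euler('xyz',o["tcp_rot"]); t=np.array([float(a) for a in sys.argv[1:5]])
print("t",round(o["time"],2),"pos",o["tool_pos"].round(1),"rot",np.degrees(o["tcp_rot"]).round(2),"F",o["contact_force"].round(1),"grip",round(o["grip_width"],1))
print("shift m",(M.inv().apply(t[:3]-o["tool_pos"])/1000).round(4),"twist",round(np.degrees(o["tcp_rot"][2])-t[3],2))
E
python3 go.py 491.5 271.2 150 4.3
```

```text
t 1.0 pos [ 426.8 -223.6  251.7] rot [-1.7998e+02 -2.0000e-02  4.4500e+00] F [ 0.7 -0.9  0.2] grip 91.7
shift m [ 0.1029 -0.4882  0.1019] twist 0.15
```

Request:
play_rows(
  commands=[
    {"x":0.02,"y":-0.05,"z":0,"twist":0},
    {"x":0.04,"y":-0.095,"z":0,"twist":0},
    {"x":0.06,"y":-0.14,"z":0,"twist":0},
    {"x":0.08,"y":-0.185,"z":0.0,"twist":0},
    {"x":0.1,"y":-0.23,"z":0.0,"twist":0},
    {"x":0.103,"y":-0.28,"z":0.0,"twist":0},
    {"x":0.103,"y":-0.33,"z":0.0,"twist":0},
    {"x":0.103,"y":-0.38,"z":0.0,"twist":0},
  ],
)

```text
time: 1.8
tool_pos: [498.7, 161.7, 251.4]
tcp_rot: [3.141, 0.0, 0.076]
contact_force: [0.2, -0.3, -0.1]
grip_width: 91.8
finger_force: 0.0
```

```bash
python3 go.py 491.5 271.2 120 4.3
```

```text
t 1.8 pos [498.7 161.7 251.4] rot [1.7999e+02 2.0000e-02 4.3500e+00] F [ 0.2 -0.3 -0.1] grip 91.8
shift m [ 0.0011 -0.1097  0.1314] twist 0.05
```

Request:
play_rows(
  commands=[
    {"x":0.001,"y":-0.04,"z":0.02,"twist":0},
    {"x":0.001,"y":-0.08,"z":0.04,"twist":0},
    {"x":0.001,"y":-0.11,"z":0.07,"twist":0},
    {"x":0.001,"y":-0.11,"z":0.11,"twist":0},
    {"x":0.001,"y":-0.11,"z":0.15,"twist":0},
    {"x":0.001,"y":-0.11,"z":0.17,"twist":0},
    {"x":0.001,"y":-0.11,"z":0.17,"twist":0},
    {"x":0.001,"y":-0.11,"z":0.17,"twist":0},
  ],
)

```text
time: 2.6
tool_pos: [492.1, 269.5, 82.0]
tcp_rot: [3.142, -0.0, 0.076]
contact_force: [0.6, -0.1, 0.6]
grip_width: 92.1
finger_force: 0.0
```

```bash
python3 go.py 491.5 271.2 35 4.3
python3 - <<'E'
from plant import bot
from h import *
ims=[]
for n in("top","scene"):
    c=bot.capture(n);C=cam(c);im=np.ascontiguousarray(c["pixels"][:,:,::-1])
    p=proj(C,[[491.5,271.2,38]])[0].astype(int)
    ims.append(cv2.resize(im[p[1]-35:p[1]+35,p[0]-28:p[0]+28],None,fx=7,fy=7,interpolation=cv2.INTER_CUBIC))
cv2.imwrite("pics/g1.png",np.hstack(ims))
E
```

```text
t 2.6 pos [492.1 269.5  82. ] rot [180.    -0.     4.35] F [ 0.6 -0.1  0.6] grip 92.1
shift m [-0.0005 -0.0017  0.047 ] twist 0.05
```

View pics/g1.png

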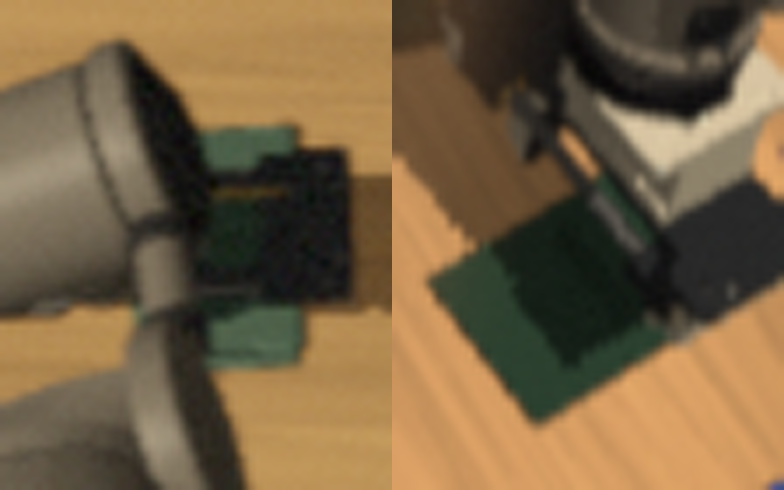

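The gripper is over the rib and the fingers straddle it along its length. It hides the rib, so the picture gives no finer position. I'll descend and close.

Request:
play_rows(
  commands=[
    {"x":0,"y":-0.002,"z":0.02,"twist":0},
    {"x":0,"y":-0.002,"z":0.037,"twist":0},
    {"x":0,"y":-0.002,"z":0.047,"twist":0},
    {"x":0,"y":-0.002,"z":0.047,"twist":0},
    {"x":0,"y":-0.002,"z":0.047,"twist":0},
    {"x":0,"y":-0.002,"z":0.047,"twist":0},
    {"x":0,"y":-0.002,"z":0.047,"twist":0},
    {"x":0,"y":-0.002,"z":0.047,"twist":0},
  ],
)

```text
time: 3.5
tool_pos: [491.9, 271.5, 35.3]
tcp_rot: [-3.141, -0.001, 0.076]
contact_force: [-0.7, -0.1, -0.7]
grip_width: 91.5
finger_force: 0.0
```

Request:
play_rows(
  commands=[
    {"x":0,"y":0,"z":0},
    {"x":0,"y":0,"z":0},
    {"x":0,"y":0,"z":0},
    {"x":0,"y":0,"z":0},
    {"x":0,"y":0,"z":0},
    {"x":0,"y":0,"z":0},
    {"x":0,"y":0,"z":0},
    {"x":0,"y":0,"z":0},
  ],
  jaw=0.5,
)

```text
invalid input at $.commands[0]: expected keys x, y, z, twist
```

Request:
play_rows(
  commands=[
    {"x":0,"y":0,"z":0,"twist":0},
    {"x":0,"y":0,"z":0,"twist":0},
    {"x":0,"y":0,"z":0,"twist":0},
    {"x":0,"y":0,"z":0,"twist":0},
    {"x":0,"y":0,"z":0,"twist":0},
    {"x":0,"y":0,"z":0,"twist":0},
    {"x":0,"y":0,"z":0,"twist":0},
    {"x":0,"y":0,"z":0,"twist":0},
  ],
  jaw=0.6,
)

```text
time: 4.3
tool_pos: [491.6, 271.5, 34.7]
tcp_rot: [3.142, 0.0, 0.076]
contact_force: [0.4, 0.3, -0.7]
grip_width: 55.6
finger_force: 30.0
```

Request:
play_rows(
  commands=[
    {"x":0,"y":0,"z":0,"twist":0},
    {"x":0,"y":0,"z":-0.01,"twist":0},
    {"x":0,"y":0,"z":-0.03,"twist":0},
    {"x":0,"y":0,"z":-0.07,"twist":0},
    {"x":0,"y":0,"z":-0.12,"twist":0},
    {"x":0,"y":0,"z":-0.165,"twist":0},
    {"x":0,"y":0,"z":-0.165,"twist":0},
    {"x":0,"y":0,"z":-0.165,"twist":0},
  ],
)

```text
time: 5.1
tool_pos: [491.8, 271.5, 201.2]
tcp_rot: [-3.141, -0.003, 0.076]
contact_force: [-0.0, 0.4, -0.8]
grip_width: 55.6
finger_force: 30.0
```

```bash
python3 go.py 551 40 180 -13.8
python3 - <<'E'
from plant import bot
from h import *
o=bot.get_obs();ims=[]
for n in("top","scene"):
    c=bot.capture(n);C=cam(c);im=np.ascontiguousarray(c["pixels"][:,:,::-1])
    p=proj(C,o["tool_pos"][None]-[0,0,20])[0].astype(int)
    ims.append(cv2.resize(im[p[1]-35:p[1]+35,p[0]-28:p[0]+28],None,fx=7,fy=7,interpolation=cv2.INTER_CUBIC))
cv2.imwrite("pics/g2.png",np.hstack(ims))
E
```

```text
t 5.1 pos [491.8 271.5 201.2] rot [-1.7996e+02 -1.5000e-01  4.3600e+00] F [-0.   0.4 -0.8] grip 55.6
shift m [0.0414 0.2354 0.0212] twist 18.16
```

View pics/g2.png

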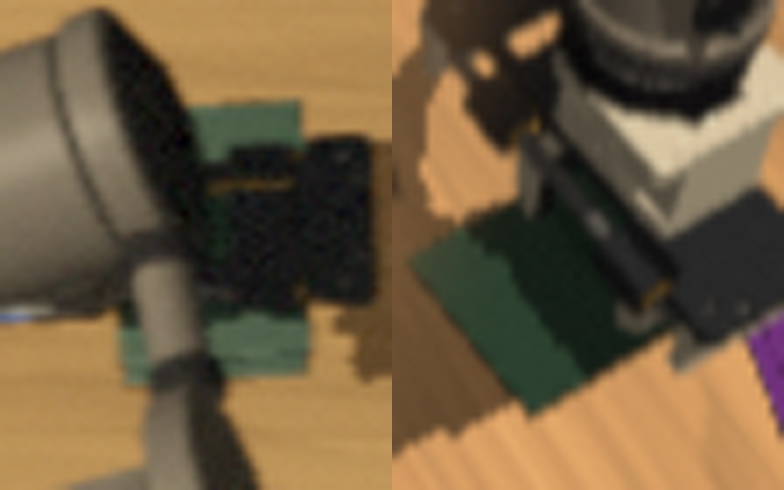

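The cover is lifted and looks level, held at the rib's ends. I'll measure how it sits in the hand.

```bash
cat > inhand.py <<'E'
from plant import bot
from h import *
o=bot.get_obs();T=o["tool_pos"];y=o["tcp_rot"][2];ex=np.array([np.cos(y),np.sin(y)]);ey=np.array([-ex[1],ex[0]])
for n in("top","scene"):
    c=bot.capture(n);C=cam(c);m=mask(c["pixels"],'green')
    v,u=np.nonzero(m);w=ray(C,np.c_[u,v],T[2]-29)[:,:2]-T[:2];a,b=w@ex,w@ey
    k=(abs(a)<90)&(abs(b)<55);a,b=a[k],b[k]
    print(n,"y range",np.percentile(b,[1,99]).round(1))
    for lo in range(-50,50,10):
        q=(b>=lo)&(b<lo+10)
        if q.sum()>4: print(lo,q.sum(),"x",a[q].min().round(1),a[q].max().round(1))
E
python3 inhand.py
```

```text
top y range [-47.2   8.4]
-50 6 x 16.8 36.5
-40 12 x -51.8 60.3
-30 18 x -48.1 64.4
-20 15 x -54.1 61.6
-10 38 x -50.3 62.1
0 12 x -30.4 62.5
scene y range [-34.6  41.5]
-40 16 x -25.1 38.9
-30 51 x -25.9 51.9
-20 65 x -26.6 58.0
-10 69 x -22.2 62.1
0 63 x -0.9 65.0
10 65 x -0.0 64.5
20 58 x 4.2 64.9
30 56 x 7.2 64.4
40 14 x 11.8 63.3
```

```bash
python3 go.py 564.4 36.8 140 -13.8
```

```text
t 5.3 pos [490.8 271.1 198.1] rot [179.94   0.19   4.35] F [-0.4  0.2 -1.6] grip 55.9
shift m [0.0558 0.2391 0.0582] twist 18.15
```

Request:
play_rows(
  commands=[
    {"x":0.01,"y":0.04,"z":0,"twist":3},
    {"x":0.02,"y":0.08,"z":0,"twist":6},
    {"x":0.03,"y":0.12,"z":0,"twist":9},
    {"x":0.04,"y":0.16,"z":0,"twist":12},
    {"x":0.05,"y":0.2,"z":0,"twist":15},
    {"x":0.055,"y":0.24,"z":0.01,"twist":18},
    {"x":0.055,"y":0.24,"z":0.04,"twist":18.15},
    {"x":0.055,"y":0.24,"z":0.06,"twist":18.15},
  ],
)

```text
time: 6.1
tool_pos: [563.8, 34.7, 136.9]
tcp_rot: [3.141, 0.004, -0.244]
contact_force: [-0.8, 0.2, -0.9]
grip_width: 55.8
finger_force: 30.0
```

Request:
play_rows(
  commands=[
    {"x":0,"y":0,"z":0.01,"twist":0},
    {"x":0,"y":0,"z":0.015,"twist":0},
    {"x":0,"y":0,"z":0.02,"twist":0},
    {"x":0,"y":0,"z":0.025,"twist":0},
    {"x":0,"y":0,"z":0.025,"twist":0},
    {"x":0,"y":0,"z":0.025,"twist":0},
    {"x":0,"y":0,"z":0.025,"twist":0},
    {"x":0,"y":0,"z":0.025,"twist":0},
  ],
)

```text
time: 6.9
tool_pos: [564.9, 36.3, 115.1]
tcp_rot: [-3.142, -0.001, -0.241]
contact_force: [-0.2, 0.4, -1.0]
grip_width: 55.5
finger_force: 30.0
```

```bash
python3 go.py 564.4 36.8 115 -13.8
python3 - <<'E'
from plant import bot
from h import *
o=bot.get_obs();ims=[]
for n in("top","scene"):
    c=bot.capture(n);C=cam(c);im=np.ascontiguousarray(c["pixels"][:,:,::-1])
    p=proj(C,[[560,38,50]])[0].astype(int)
    ims.append(cv2.resize(im[p[1]-35:p[1]+35,p[0]-28:p[0]+28],None,fx=7,fy=7,interpolation=cv2.INTER_CUBIC))
cv2.imwrite("pics/g3.png",np.hstack(ims))
E
```

```text
t 6.9 pos [564.9  36.3 115.1] rot [-1.80e+02 -5.00e-02 -1.38e+01] F [-0.2  0.4 -1. ] grip 55.5
shift m [-0.0006 -0.0003  0.0001] twist 0.0
```

View pics/g3.png

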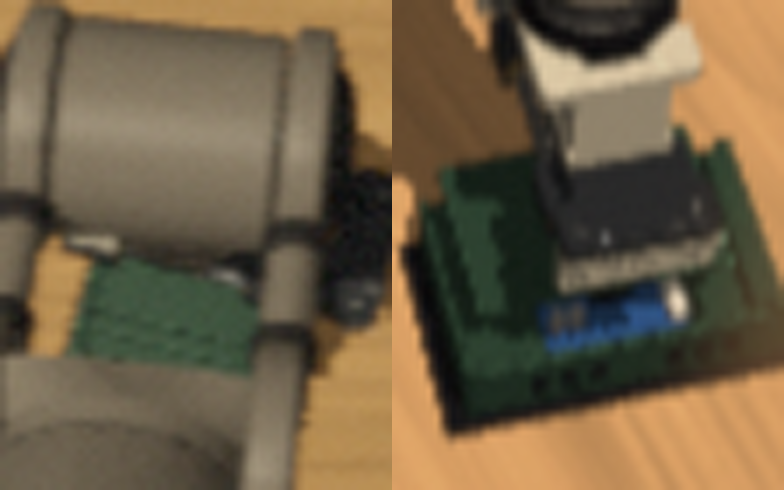

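The scene view shows the cover above the case, its free end over the catch and the case side walls on both sides. I'll lower it by feel.

Request:
play_rows(
  commands=[
    {"x":0,"y":0,"z":0.003,"twist":0},
    {"x":0,"y":0,"z":0.006,"twist":0},
    {"x":0,"y":0,"z":0.009,"twist":0},
    {"x":0,"y":0,"z":0.011,"twist":0},
    {"x":0,"y":0,"z":0.012,"twist":0},
    {"x":0,"y":0,"z":0.012,"twist":0},
    {"x":0,"y":0,"z":0.012,"twist":0},
    {"x":0,"y":0,"z":0.012,"twist":0},
  ],
)

```text
time: 7.8
tool_pos: [564.8, 36.3, 102.8]
tcp_rot: [3.142, -0.0, -0.241]
contact_force: [-0.6, 0.3, -0.5]
grip_width: 55.7
finger_force: 30.0
```

Request:
play_rows(
  commands=[
    {"x":0,"y":0,"z":0.001,"twist":0},
    {"x":0,"y":0,"z":0.002,"twist":0},
    {"x":0,"y":0,"z":0.003,"twist":0},
    {"x":0,"y":0,"z":0.004,"twist":0},
    {"x":0,"y":0,"z":0.004,"twist":0},
    {"x":0,"y":0,"z":0.004,"twist":0},
    {"x":0,"y":0,"z":0.004,"twist":0},
    {"x":0,"y":0,"z":0.004,"twist":0},
  ],
)

```text
time: 8.6
tool_pos: [564.7, 36.3, 98.8]
tcp_rot: [3.142, -0.0, -0.241]
contact_force: [-0.1, 0.7, -1.6]
grip_width: 56.0
finger_force: 30.0
```

Request:
play_rows(
  commands=[
    {"x":0,"y":0,"z":0.001,"twist":0},
    {"x":0,"y":0,"z":0.002,"twist":0},
    {"x":0,"y":0,"z":0.003,"twist":0},
    {"x":0,"y":0,"z":0.003,"twist":0},
    {"x":0,"y":0,"z":0.003,"twist":0},
    {"x":0,"y":0,"z":0.003,"twist":0},
    {"x":0,"y":0,"z":0.003,"twist":0},
    {"x":0,"y":0,"z":0.003,"twist":0},
  ],
)

```text
time: 9.4
tool_pos: [564.7, 36.3, 95.7]
tcp_rot: [3.142, -0.0, -0.241]
contact_force: [0.6, -0.3, -1.3]
grip_width: 56.0
finger_force: 30.0
```

Request:
play_rows(
  commands=[
    {"x":0,"y":0,"z":0.001,"twist":0},
    {"x":0,"y":0,"z":0.002,"twist":0},
    {"x":0,"y":0,"z":0.003,"twist":0},
    {"x":0,"y":0,"z":0.003,"twist":0},
    {"x":0,"y":0,"z":0.003,"twist":0},
    {"x":0,"y":0,"z":0.003,"twist":0},
    {"x":0,"y":0,"z":0.003,"twist":0},
    {"x":0,"y":0,"z":0.003,"twist":0},
  ],
)

```text
time: 10.2
tool_pos: [565.3, 36.3, 93.6]
tcp_rot: [-3.141, -0.002, -0.241]
contact_force: [-1.3, 0.6, 5.8]
grip_width: 55.1
finger_force: 30.0
```

```bash
python3 -c "
from plant import bot;o=bot.get_obs();print(o['contact_force'],o['moment'],o['tool_pos'])"
```

```text
[-1.34559647  0.62231397  5.81219436] [-0.04713618 -0.021724   -0.01538181] [565.28859095  36.26104227  93.60239577]
```

Request:
play_rows(
  commands=[
    {"x":0,"y":0,"z":-0.002,"twist":0},
    {"x":0,"y":0,"z":-0.004,"twist":0},
    {"x":0.002,"y":0,"z":-0.004,"twist":0},
    {"x":0.004,"y":0,"z":-0.004,"twist":0},
    {"x":0.006,"y":0,"z":-0.004,"twist":0},
    {"x":0.006,"y":0,"z":-0.004,"twist":0},
    {"x":0.006,"y":0,"z":-0.004,"twist":0},
    {"x":0.006,"y":0,"z":-0.004,"twist":0},
  ],
)

```text
time: 11.0
tool_pos: [570.4, 34.9, 96.6]
tcp_rot: [3.141, 0.0, -0.241]
contact_force: [-0.1, -0.1, -0.6]
grip_width: 55.6
finger_force: 30.0
```

```bash
python3 -c "
from plant import bot;o=bot.get_obs();print(o['contact_force'],o['moment'],o['tool_pos'],o['tcp_rot'])"; python3 inhand.py | grep -A12 scene
```

```text
[-0.13643234 -0.05647498 -0.59704444] [ 0.09090029  0.06197847 -0.02657387] [570.4194372   34.88096976  96.57627775] [ 3.14144551e+00  2.87861004e-04 -2.40842805e-01]
scene y range [-37.4  53.8]
-40 28 x -61.2 67.2
-30 46 x -83.4 69.1
-20 43 x -72.8 75.3
-10 40 x -69.2 73.7
0 37 x -66.8 75.5
10 38 x 22.8 76.4
20 37 x 25.8 75.8
30 34 x 27.8 74.2
40 37 x 7.4 76.0
```

Request:
play_rows(
  commands=[
    {"x":0,"y":0,"z":0.001,"twist":0},
    {"x":0,"y":0,"z":0.002,"twist":0},
    {"x":0,"y":0,"z":0.003,"twist":0},
    {"x":0,"y":0,"z":0.004,"twist":0},
    {"x":0,"y":0,"z":0.004,"twist":0},
    {"x":0,"y":0,"z":0.004,"twist":0},
    {"x":0,"y":0,"z":0.004,"twist":0},
    {"x":0,"y":0,"z":0.004,"twist":0},
  ],
)

```text
time: 11.9
tool_pos: [571.2, 34.8, 93.7]
tcp_rot: [-3.141, -0.002, -0.241]
contact_force: [-1.3, 0.7, 5.5]
grip_width: 55.8
finger_force: 30.0
```

```bash
cat > st.py <<'E'
from plant import bot
import numpy as np
o=bot.get_obs();y=o['tcp_rot'][2];f=lambda v:(np.array([[np.cos(y),np.sin(y),0],[-np.sin(y),np.cos(y),0],[0,0,1]])@v).round(2)
print("t",round(o['time'],2),"F",f(o['contact_force']),"M",f(o['moment']),"pos",o['tool_pos'].round(1),"case",f(o['tool_pos']-[560.5,37.8,0]).round(1),"grip",round(o['grip_width'],1),round(o['finger_force'],1))
E
python3 st.py
```

```text
t 11.9 F [-1.4   0.33  5.49] M [-0.02 -0.05 -0.02] pos [571.2  34.8  93.7] case [11.1 -0.4 93.7] grip 55.8 30.0
```

Request:
play_rows(
  commands=[
    {"x":0,"y":0,"z":0.0005,"twist":0},
    {"x":0,"y":0,"z":0.001,"twist":0},
    {"x":0,"y":0,"z":0.001,"twist":0},
    {"x":0,"y":0,"z":0.001,"twist":0},
    {"x":0,"y":0,"z":0.001,"twist":0},
    {"x":0,"y":0,"z":0.001,"twist":0},
    {"x":0,"y":0,"z":0.001,"twist":0},
    {"x":0,"y":0,"z":0.001,"twist":0},
  ],
)

```text
time: 12.7
tool_pos: [571.4, 34.8, 93.0]
tcp_rot: [-3.141, -0.003, -0.241]
contact_force: [-1.1, -1.2, 7.5]
grip_width: 55.9
finger_force: 30.0
```

```bash
python3 st.py
```

```text
t 12.7 F [-0.79 -1.47  7.54] M [-0.07 -0.08 -0.  ] pos [571.4  34.8  93. ] case [11.3 -0.3 93. ] grip 55.9 30.0
```

Run:
```python
from plant import bot
from h import *
c=bot.capture("scene");C=cam(c);im=np.ascontiguousarray(c["pixels"][:,:,::-1])
p=proj(C,[[560,38,50]])[0].astype(int)
cr=cv2.resize(im[p[1]-30:p[1]+30,p[0]-38:p[0]+38],None,fx=10,fy=10,interpolation=cv2.INTER_CUBIC)
cv2.imwrite("pics/g4.png",np.clip(cr*1.6,0,255).astype(np.uint8)); print(p)
```

```text
[330 210]
```

View pics/g4.png

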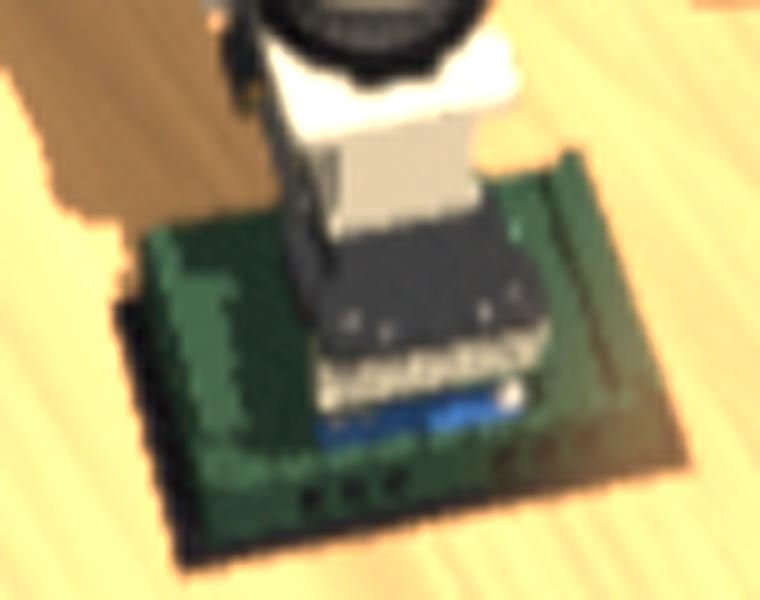

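Run:
```python
from plant import bot
from h import *
c=bot.capture("scene");C=cam(c)
a=np.radians(-13.8);Rz=R.from_euler('z',a).as_matrix()
def P(x,y,z): return ((proj(C,Rz@[x,y,z]+np.array([560.5,37.8,0]))[0]-[292,180])*10).round().astype(int).tolist()
print("case outer45",[P(x,y,45) for x,y in((83,54),(83,-54),(-83,-54),(-83,54))])
print("base",[P(x,y,6) for x,y in((95,60),(95,-60),(-95,-60),(-95,60))])
for tongue,free,nm in((58,58,"flat"),(48,67,"tilt")): print(nm,[P(x+21,y,z) for x,y,z in((60,45,free+6),(60,-45,free+6),(-60,-45,tongue+6),(-60,45,tongue+6))])
print("gripper body low corners",[P(11+i*37,j*95,134) for i,j in((1,1),(1,-1),(-1,-1),(-1,1))])
print("lip top edge",[P(-62,y,52) for y in(48,-48)],"catch",P(60,0,59),P(60,14,59),P(60,-14,59))
```

```text
case outer45 [[190, 486], [123, 237], [564, 150], [650, 390]]
base [[162, 565], [91, 291], [584, 192], [678, 456]]
flat [[188, 434], [132, 226], [457, 161], [525, 364]]
tilt [[188, 420], [131, 211], [456, 177], [524, 380]]
gripper body low corners [[319, 426], [187, -21], [392, -60], [540, 380]]
lip top edge [[589, 377], [515, 162]] catch [218, 324] [228, 356] [209, 292]
```

Request:
play_rows(
  commands=[
    {"x":0,"y":0,"z":-0.0007,"twist":0},
    {"x":-0.002,"y":0,"z":-0.0007,"twist":0},
    {"x":-0.004,"y":0,"z":-0.0007,"twist":0},
    {"x":-0.006,"y":0,"z":-0.0007,"twist":0},
    {"x":-0.007,"y":0,"z":-0.0007,"twist":0},
    {"x":-0.008,"y":0,"z":-0.0007,"twist":0},
    {"x":-0.008,"y":0,"z":-0.0007,"twist":0},
    {"x":-0.008,"y":0,"z":-0.0007,"twist":0},
  ],
)

```text
time: 13.6
tool_pos: [563.5, 36.7, 93.0]
tcp_rot: [-3.141, -0.002, -0.241]
contact_force: [2.1, -0.4, 5.0]
grip_width: 55.7
finger_force: 30.0
```

```bash
python3 st.py
```

```text
t 13.6 F [2.12 0.07 5.02] M [ 0.06 -0.64  0.04] pos [563.5  36.7  93. ] case [ 3.2 -0.3 93. ] grip 55.7 30.0
```

Request:
play_rows(
  commands=[
    {"x":-0.001,"y":0,"z":0,"twist":0},
    {"x":-0.002,"y":0,"z":0,"twist":0},
    {"x":-0.003,"y":0,"z":0,"twist":0},
    {"x":-0.004,"y":0,"z":0,"twist":0},
    {"x":-0.004,"y":0,"z":0,"twist":0},
    {"x":-0.004,"y":0,"z":0,"twist":0},
    {"x":-0.004,"y":0,"z":0,"twist":0},
    {"x":-0.004,"y":0,"z":0,"twist":0},
  ],
)

```text
time: 14.4
tool_pos: [559.6, 37.7, 92.9]
tcp_rot: [-3.141, -0.002, -0.241]
contact_force: [1.6, 0.0, 5.5]
grip_width: 55.8
finger_force: 30.0
```

```bash
python3 st.py
```

```text
t 14.4 F [1.55 0.42 5.48] M [ 0.09 -0.63  0.03] pos [559.6  37.7  92.9] case [-0.9 -0.3 92.9] grip 55.8 30.0
```

Request:
play_rows(
  commands=[
    {"x":0,"y":0,"z":0.0005,"twist":0},
    {"x":0,"y":0,"z":0.001,"twist":0},
    {"x":0,"y":0,"z":0.0015,"twist":0},
    {"x":0,"y":0,"z":0.0015,"twist":0},
    {"x":0,"y":0,"z":0.0015,"twist":0},
    {"x":0,"y":0,"z":0.0015,"twist":0},
    {"x":0,"y":0,"z":0.0015,"twist":0},
    {"x":0,"y":0,"z":0.0015,"twist":0},
  ],
)

```text
time: 15.2
tool_pos: [558.9, 37.8, 91.0]
tcp_rot: [-3.142, -0.0, -0.241]
contact_force: [1.2, 0.6, 4.8]
grip_width: 55.6
finger_force: 30.0
```

```bash
python3 st.py
```

```text
t 15.2 F [1.04 0.87 4.81] M [ 0.18 -0.37  0.06] pos [558.9  37.8  91. ] case [-1.5 -0.4 91. ] grip 55.6 30.0
```

Request:
play_rows(
  commands=[
    {"x":0.002,"y":0,"z":0.0005,"twist":0},
    {"x":0.004,"y":0,"z":0.001,"twist":0},
    {"x":0.004,"y":0,"z":0.0015,"twist":0},
    {"x":0.004,"y":0,"z":0.002,"twist":0},
    {"x":0.004,"y":0,"z":0.0025,"twist":0},
    {"x":0.004,"y":0,"z":0.003,"twist":0},
    {"x":0.004,"y":0,"z":0.003,"twist":0},
    {"x":0.004,"y":0,"z":0.003,"twist":0},
  ],
)

```text
time: 16.0
tool_pos: [561.6, 37.2, 87.6]
tcp_rot: [3.141, 0.003, -0.241]
contact_force: [-2.1, 1.1, 4.9]
grip_width: 55.9
finger_force: 30.0
```

```bash
python3 st.py
```

```text
t 16.0 F [-2.28  0.56  4.91] M [0.27 0.14 0.08] pos [561.6  37.2  87.6] case [ 1.2 -0.4 87.6] grip 55.9 30.0
```

Request:
play_rows(
  commands=[
    {"x":0,"y":0,"z":0.0005,"twist":0},
    {"x":0,"y":0,"z":0.001,"twist":0},
    {"x":0,"y":0,"z":0.0015,"twist":0},
    {"x":0,"y":0,"z":0.002,"twist":0},
    {"x":0,"y":0,"z":0.0025,"twist":0},
    {"x":0,"y":0,"z":0.0025,"twist":0},
    {"x":0,"y":0,"z":0.0025,"twist":0},
    {"x":0,"y":0,"z":0.0025,"twist":0},
  ],
)

```text
time: 16.8
tool_pos: [561.5, 37.2, 85.0]
tcp_rot: [3.141, 0.003, -0.241]
contact_force: [-2.3, 1.8, 6.5]
grip_width: 55.8
finger_force: 30.0
```

```bash
python3 st.py
```

```text
t 16.8 F [-2.71  1.22  6.47] M [0.22 0.16 0.05] pos [561.5  37.2  85. ] case [ 1.1 -0.4 85. ] grip 55.8 30.0
```

Request:
play_rows(
  commands=[
    {"x":0,"y":0,"z":0.0005,"twist":0},
    {"x":0,"y":0,"z":0.001,"twist":0},
    {"x":0,"y":0,"z":0.0015,"twist":0},
    {"x":0,"y":0,"z":0.002,"twist":0},
    {"x":0,"y":0,"z":0.002,"twist":0},
    {"x":0,"y":0,"z":0.002,"twist":0},
    {"x":0,"y":0,"z":0.002,"twist":0},
    {"x":0,"y":0,"z":0.002,"twist":0},
  ],
)

```text
time: 17.6
tool_pos: [561.7, 37.2, 84.3]
tcp_rot: [3.141, 0.002, -0.241]
contact_force: [-5.3, 1.4, 15.4]
grip_width: 55.9
finger_force: 30.0
```

```bash
python3 st.py
python3 - <<'E'
from plant import bot
from h import *
c=bot.capture("scene");C=cam(c);im=np.ascontiguousarray(c["pixels"][:,:,::-1])
cr=cv2.resize(im[180:240,292:368],None,fx=10,fy=10,interpolation=cv2.INTER_CUBIC)
cv2.imwrite("pics/g5.png",np.clip((cr/255.)**.6*255,0,255).astype(np.uint8))
E
```

```text
t 17.6 F [-5.43  0.07 15.35] M [0.14 0.73 0.01] pos [561.7  37.2  84.3] case [ 1.3 -0.3 84.3] grip 55.9 30.0
```

View pics/g5.png

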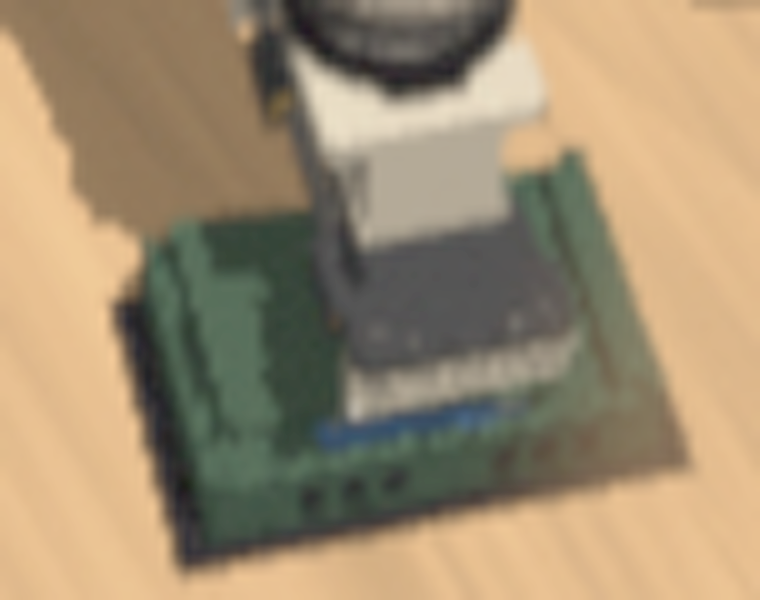

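Force rose to 15 N at TCP height 84. That fits the tongue on the ledge with the free end propped on the catch, about 8° of tilt and almost no height shift. The picture shows the free edge at about u=200, just inside the case end. I'll ease off and slide toward the groove.

Request:
play_rows(
  commands=[
    {"x":0,"y":0,"z":-0.001,"twist":0},
    {"x":-0.001,"y":0,"z":-0.001,"twist":0},
    {"x":-0.002,"y":0,"z":-0.001,"twist":0},
    {"x":-0.003,"y":0,"z":-0.001,"twist":0},
    {"x":-0.004,"y":0,"z":-0.001,"twist":0},
    {"x":-0.005,"y":0,"z":-0.001,"twist":0},
    {"x":-0.005,"y":0,"z":-0.001,"twist":0},
    {"x":-0.005,"y":0,"z":-0.001,"twist":0},
  ],
)

```text
time: 18.45
tool_pos: [557.5, 38.2, 84.6]
tcp_rot: [-3.142, 0.001, -0.241]
contact_force: [0.3, 2.2, 7.6]
grip_width: 55.9
finger_force: 30.0
```

```bash
python3 st.py
```

```text
t 18.45 F [-0.21  2.22  7.58] M [ 0.22 -0.12  0.03] pos [557.5  38.2  84.6] case [-3.  -0.4 84.6] grip 55.9 30.0
```

Request:
play_rows(
  commands=[
    {"x":-0.001,"y":0,"z":-0.0003,"twist":0},
    {"x":-0.002,"y":0,"z":-0.0003,"twist":0},
    {"x":-0.003,"y":0,"z":-0.0003,"twist":0},
    {"x":-0.004,"y":0,"z":-0.0003,"twist":0},
    {"x":-0.004,"y":0,"z":-0.0003,"twist":0},
    {"x":-0.004,"y":0,"z":-0.0003,"twist":0},
    {"x":-0.004,"y":0,"z":-0.0003,"twist":0},
    {"x":-0.004,"y":0,"z":-0.0003,"twist":0},
  ],
)

```text
time: 19.25
tool_pos: [553.6, 39.0, 84.5]
tcp_rot: [3.141, 0.001, -0.241]
contact_force: [-0.3, -0.3, 2.7]
grip_width: 56.0
finger_force: 30.0
```

```bash
python3 st.py
```

```text
t 19.25 F [-0.2  -0.37  2.66] M [-0.04 -0.08  0.  ] pos [553.6  39.   84.5] case [-7.  -0.5 84.5] grip 56.0 30.0
```

Request:
play_rows(
  commands=[
    {"x":-0.001,"y":0,"z":0,"twist":0},
    {"x":-0.002,"y":0,"z":0,"twist":0},
    {"x":-0.003,"y":0,"z":0,"twist":0},
    {"x":-0.003,"y":0,"z":0,"twist":0},
    {"x":-0.003,"y":0,"z":0,"twist":0},
    {"x":-0.003,"y":0,"z":0,"twist":0},
    {"x":-0.003,"y":0,"z":0,"twist":0},
    {"x":-0.003,"y":0,"z":0,"twist":0},
  ],
)

```text
time: 20.05
tool_pos: [551.0, 39.6, 84.6]
tcp_rot: [3.141, 0.0, -0.241]
contact_force: [0.4, 0.3, -1.0]
grip_width: 55.6
finger_force: 30.0
```

```bash
python3 st.py
```

```text
t 20.05 F [ 0.28  0.33 -1.02] M [ 0.05  0.07 -0.03] pos [551.   39.6  84.6] case [-9.6 -0.5 84.6] grip 55.6 30.0
```

Request:
play_rows(
  commands=[
    {"x":-0.001,"y":0,"z":0.0005,"twist":0},
    {"x":-0.0015,"y":0,"z":0.0005,"twist":0},
    {"x":-0.002,"y":0,"z":0.0005,"twist":0},
    {"x":-0.002,"y":0,"z":0.0005,"twist":0},
    {"x":-0.002,"y":0,"z":0.0005,"twist":0},
    {"x":-0.002,"y":0,"z":0.0005,"twist":0},
    {"x":-0.002,"y":0,"z":0.0005,"twist":0},
    {"x":-0.002,"y":0,"z":0.0005,"twist":0},
  ],
)

```text
time: 20.85
tool_pos: [549.1, 40.1, 84.2]
tcp_rot: [3.141, 0.0, -0.241]
contact_force: [-0.8, 0.3, -0.6]
grip_width: 55.6
finger_force: 30.0
```

```bash
python3 st.py
```

```text
t 20.85 F [-0.9   0.13 -0.56] M [ 0.03  0.09 -0.  ] pos [549.1  40.1  84.2] case [-11.6  -0.4  84.2] grip 55.6 30.0
```

Request:
play_rows(
  commands=[
    {"x":-0.0005,"y":0,"z":0.0005,"twist":0},
    {"x":-0.001,"y":0,"z":0.0005,"twist":0},
    {"x":-0.0015,"y":0,"z":0.0005,"twist":0},
    {"x":-0.002,"y":0,"z":0.0005,"twist":0},
    {"x":-0.002,"y":0,"z":0.0005,"twist":0},
    {"x":-0.002,"y":0,"z":0.0005,"twist":0},
    {"x":-0.002,"y":0,"z":0.0005,"twist":0},
    {"x":-0.002,"y":0,"z":0.0005,"twist":0},
  ],
)

```text
time: 21.65
tool_pos: [547.6, 40.6, 84.0]
tcp_rot: [-3.142, -0.001, -0.241]
contact_force: [3.2, -0.2, 4.0]
grip_width: 55.9
finger_force: 30.0
```

```bash
python3 st.py
```

```text
t 21.65 F [3.18 0.57 4.  ] M [ 0.03 -0.36 -0.  ] pos [547.6  40.6  84. ] case [-13.2  -0.4  84. ] grip 55.9 30.0
```

Request:
play_rows(
  commands=[
    {"x":-0.0005,"y":0,"z":-0.0003,"twist":0},
    {"x":-0.001,"y":0,"z":-0.0003,"twist":0},
    {"x":-0.001,"y":0,"z":-0.0003,"twist":0},
    {"x":-0.001,"y":0,"z":-0.0003,"twist":0},
    {"x":-0.001,"y":0,"z":-0.0003,"twist":0},
    {"x":-0.001,"y":0,"z":-0.0003,"twist":0},
    {"x":-0.001,"y":0,"z":-0.0003,"twist":0},
    {"x":-0.001,"y":0,"z":-0.0003,"twist":0},
  ],
)

```text
time: 22.45
tool_pos: [546.1, 40.9, 83.9]
tcp_rot: [3.141, 0.0, -0.241]
contact_force: [0.7, -0.4, 3.8]
grip_width: 55.5
finger_force: 30.0
```

```bash
python3 st.py
```

```text
t 22.45 F [ 0.76 -0.23  3.82] M [ 0.05 -0.1  -0.01] pos [546.1  40.9  83.9] case [-14.8  -0.5  83.9] grip 55.5 30.0
```

Request:
play_rows(
  commands=[
    {"x":-0.0005,"y":0,"z":-0.0003,"twist":0},
    {"x":-0.001,"y":0,"z":-0.0003,"twist":0},
    {"x":-0.0015,"y":0,"z":-0.0003,"twist":0},
    {"x":-0.002,"y":0,"z":-0.0003,"twist":0},
    {"x":-0.002,"y":0,"z":-0.0003,"twist":0},
    {"x":-0.002,"y":0,"z":-0.0003,"twist":0},
    {"x":-0.002,"y":0,"z":-0.0003,"twist":0},
    {"x":-0.002,"y":0,"z":-0.0003,"twist":0},
  ],
)

```text
time: 23.25
tool_pos: [544.2, 41.3, 84.2]
tcp_rot: [3.141, 0.0, -0.241]
contact_force: [0.1, 0.1, -1.2]
grip_width: 55.5
finger_force: 30.0
```

```bash
python3 st.py
```

```text
t 23.25 F [ 0.09  0.09 -1.23] M [0.01 0.06 0.04] pos [544.2  41.3  84.2] case [-16.7  -0.5  84.2] grip 55.5 30.0
```

Request:
play_rows(
  commands=[
    {"x":-0.0005,"y":0,"z":0,"twist":0},
    {"x":-0.001,"y":0,"z":0,"twist":0},
    {"x":-0.0015,"y":0,"z":0,"twist":0},
    {"x":-0.002,"y":0,"z":0,"twist":0},
    {"x":-0.0025,"y":0,"z":0,"twist":0},
    {"x":-0.003,"y":0,"z":0,"twist":0},
    {"x":-0.003,"y":0,"z":0,"twist":0},
    {"x":-0.003,"y":0,"z":0,"twist":0},
  ],
)

```text
time: 24.05
tool_pos: [542.3, 41.8, 84.6]
tcp_rot: [-3.142, -0.002, -0.241]
contact_force: [5.5, -2.6, -1.4]
grip_width: 55.6
finger_force: 30.0
```

```bash
python3 st.py;  python3 - <<'E'
from plant import bot
from h import *
o=bot.get_obs();print(o["tcp_rot"])
im=[]
c=bot.capture("scene");i=np.ascontiguousarray(c["pixels"][:,:,::-1]);im.append(cv2.resize(i[180:240,292:368],None,fx=8,fy=8,interpolation=cv2.INTER_CUBIC))
cv2.imwrite("pics/g6.png",np.clip((im[0]/255.)**.6*255,0,255).astype(np.uint8))
C=cam(c);a=np.radians(-13.8);Rz=R.from_euler('z',a).as_matrix()
def P(x,y,z): return (proj(C,Rz@[x,y,z]+np.array([560.5,37.8,0]))[0]-[292,180])*8
for dx in(0,-5):print(dx,[P(x+dx,y,z).round().tolist() for x,y,z in((-62,48,52),(-83,48,52),(60,14,59),(83,54,45))])
E
```

```text
t 24.05 F [ 5.93 -1.19 -1.42] M [-0.12 -1.   -0.06] pos [542.3  41.8  84.6] case [-18.7  -0.5  84.6] grip 55.6 30.0
[-3.14150426e+00 -2.12674004e-03 -2.41038322e-01]
0 [[471.0, 302.0], [517.0, 292.0], [182.0, 285.0], [152.0, 389.0]]
-5 [[482.0, 299.0], [528.0, 290.0], [193.0, 283.0], [163.0, 386.0]]
```

The tongue has met the end wall: a clean 6 N horizontal reaction with no vertical load. I'll back off slightly, release, and then press near the free end with closed fingers.

Request:
play_rows(
  commands=[
    {"x":0.0008,"y":0,"z":0.0005,"twist":0},
    {"x":0.0008,"y":0,"z":0.0005,"twist":0},
    {"x":0.0008,"y":0,"z":0.0005,"twist":0},
    {"x":0.0008,"y":0,"z":0.0005,"twist":0},
    {"x":0.0008,"y":0,"z":0.0005,"twist":0},
    {"x":0.0008,"y":0,"z":0.0005,"twist":0},
    {"x":0.0008,"y":0,"z":0.0005,"twist":0},
    {"x":0.0008,"y":0,"z":0.0005,"twist":0},
  ],
)

```text
time: 24.9
tool_pos: [542.4, 41.8, 83.9]
tcp_rot: [-3.142, -0.001, -0.241]
contact_force: [4.6, -1.2, 1.6]
grip_width: 55.9
finger_force: 30.0
```

```bash
python3 st.py
```

```text
t 24.9 F [ 4.78 -0.04  1.58] M [-0.06 -0.75 -0.01] pos [542.4  41.8  83.9] case [-18.5  -0.4  84. ] grip 55.9 30.0
```

Request:
play_rows(
  commands=[
    {"x":0,"y":0,"z":0,"twist":0},
    {"x":0,"y":0,"z":0,"twist":0},
    {"x":0,"y":0,"z":0,"twist":0},
    {"x":0,"y":0,"z":0,"twist":0},
    {"x":0,"y":0,"z":0,"twist":0},
    {"x":0,"y":0,"z":-0.02,"twist":0},
    {"x":0,"y":0,"z":-0.05,"twist":0},
    {"x":0,"y":0,"z":-0.08,"twist":0},
  ],
  jaw=0.15,
)

```text
time: 25.7
tool_pos: [541.6, 41.9, 164.3]
tcp_rot: [3.141, 0.002, -0.241]
contact_force: [1.3, -0.2, -0.7]
grip_width: 78.1
finger_force: 0.0
```

Request:
play_rows(
  commands=[
    {"x":0.02,"y":0,"z":0,"twist":0},
    {"x":0.05,"y":0,"z":0,"twist":0},
    {"x":0.05,"y":0,"z":0,"twist":0},
    {"x":0.05,"y":0,"z":0,"twist":0},
    {"x":0.05,"y":0,"z":0,"twist":0},
    {"x":0.05,"y":0,"z":0,"twist":0},
    {"x":0.05,"y":0,"z":0,"twist":0},
    {"x":0.05,"y":0,"z":0,"twist":0},
  ],
  jaw=1,
)

```text
time: 26.5
tool_pos: [590.5, 30.0, 163.9]
tcp_rot: [3.142, 0.0, -0.241]
contact_force: [-0.7, -0.7, 0.2]
grip_width: 18.9
finger_force: 0.0
```

```bash
python3 st.py
python3 - <<'E'
from plant import bot
from h import *
c=bot.capture("scene");i=np.ascontiguousarray(c["pixels"][:,:,::-1]);a=cv2.resize(i[180:240,292:368],None,fx=10,fy=10,interpolation=cv2.INTER_CUBIC)
cv2.imwrite("pics/g7.png",np.clip((a/255.)**.6*255,0,255).astype(np.uint8))
E
```

```text
t 26.5 F [-0.52 -0.8   0.21] M [ 0.07 -0.    0.07] pos [590.5  30.  163.9] case [ 30.9  -0.4 163.9] grip 18.9 0.0
```

View pics/g7.png

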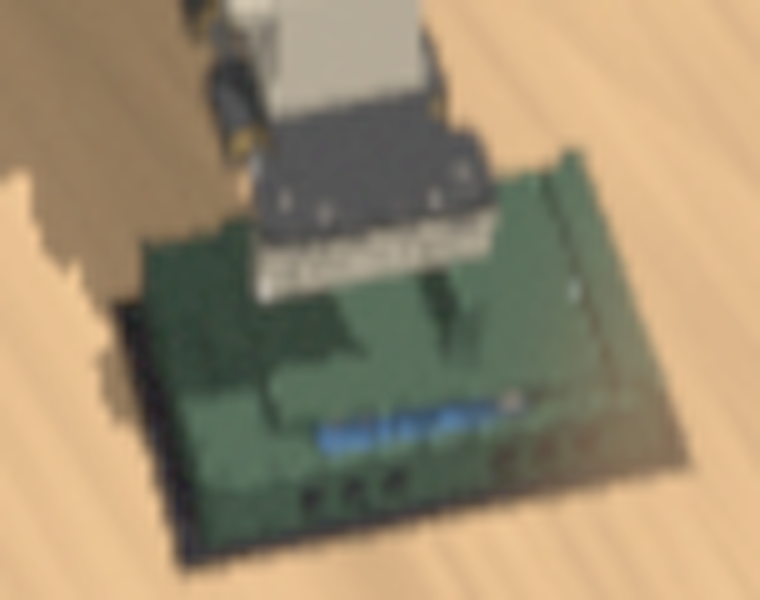

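The cover rests with its tongue under the lip line (545,180)-(615,390). Its free edge, near (275,410), is still raised at the catch. Now I'll press near the free end.

Request:
play_rows(
  commands=[
    {"x":0,"y":0,"z":0.02,"twist":0},
    {"x":0,"y":0,"z":0.04,"twist":0},
    {"x":0,"y":0,"z":0.06,"twist":0},
    {"x":0,"y":0,"z":0.07,"twist":0},
    {"x":0,"y":0,"z":0.072,"twist":0},
    {"x":0,"y":0,"z":0.074,"twist":0},
    {"x":0,"y":0,"z":0.076,"twist":0},
    {"x":0,"y":0,"z":0.076,"twist":0},
  ],
)

```text
time: 27.35
tool_pos: [591.0, 29.9, 88.3]
tcp_rot: [-3.141, -0.001, -0.241]
contact_force: [0.7, -0.4, 0.1]
grip_width: 0.7
finger_force: 0.0
```

```bash
python3 st.py
```

```text
t 27.35 F [ 0.76 -0.18  0.13] M [ 0.08  0.04 -0.03] pos [591.   29.9  88.3] case [31.6 -0.4 88.4] grip 0.7 0.0
```

Request:
play_rows(
  commands=[
    {"x":0,"y":0,"z":0.001,"twist":0},
    {"x":0,"y":0,"z":0.002,"twist":0},
    {"x":0,"y":0,"z":0.003,"twist":0},
    {"x":0,"y":0,"z":0.004,"twist":0},
    {"x":0,"y":0,"z":0.005,"twist":0},
    {"x":0,"y":0,"z":0.006,"twist":0},
    {"x":0,"y":0,"z":0.006,"twist":0},
    {"x":0,"y":0,"z":0.006,"twist":0},
  ],
)

```text
time: 28.15
tool_pos: [590.7, 29.9, 81.8]
tcp_rot: [3.142, 0.0, -0.241]
contact_force: [1.6, -1.0, 1.9]
grip_width: 0.5
finger_force: 0.8
```

```bash
python3 st.py
```

```text
t 28.15 F [ 1.79 -0.55  1.88] M [ 0.04 -0.18  0.02] pos [590.7  29.9  81.8] case [31.2 -0.4 81.8] grip 0.5 0.8
```

Request:
play_rows(
  commands=[
    {"x":0,"y":0,"z":0.001,"twist":0},
    {"x":0,"y":0,"z":0.002,"twist":0},
    {"x":0,"y":0,"z":0.003,"twist":0},
    {"x":0,"y":0,"z":0.004,"twist":0},
    {"x":0,"y":0,"z":0.004,"twist":0},
    {"x":0,"y":0,"z":0.004,"twist":0},
    {"x":0,"y":0,"z":0.004,"twist":0},
    {"x":0,"y":0,"z":0.004,"twist":0},
  ],
)

```text
time: 28.95
tool_pos: [590.6, 29.9, 77.7]
tcp_rot: [3.141, 0.0, -0.241]
contact_force: [0.1, -0.3, 0.5]
grip_width: 0.4
finger_force: 0.0
```

```bash
python3 st.py
```

```text
t 28.95 F [ 0.13 -0.28  0.46] M [ 0.02  0.05 -0.01] pos [590.6  29.9  77.7] case [31.1 -0.5 77.7] grip 0.4 0.0
```

Request:
play_rows(
  commands=[
    {"x":0,"y":0,"z":0.001,"twist":0},
    {"x":0,"y":0,"z":0.002,"twist":0},
    {"x":0,"y":0,"z":0.003,"twist":0},
    {"x":0,"y":0,"z":0.0035,"twist":0},
    {"x":0,"y":0,"z":0.0035,"twist":0},
    {"x":0,"y":0,"z":0.0035,"twist":0},
    {"x":0,"y":0,"z":0.0035,"twist":0},
    {"x":0,"y":0,"z":0.0035,"twist":0},
  ],
)

```text
time: 29.75
tool_pos: [590.7, 29.9, 74.3]
tcp_rot: [3.142, 0.0, -0.241]
contact_force: [-0.3, -0.4, 0.4]
grip_width: 0.7
finger_force: 0.0
```

```bash
python3 st.py
```

```text
t 29.75 F [-0.18 -0.41  0.35] M [0.03 0.02 0.  ] pos [590.7  29.9  74.3] case [31.2 -0.4 74.3] grip 0.7 0.0
```

Request:
play_rows(
  commands=[
    {"x":0,"y":0,"z":0.0005,"twist":0},
    {"x":0,"y":0,"z":0.001,"twist":0},
    {"x":0,"y":0,"z":0.0015,"twist":0},
    {"x":0,"y":0,"z":0.002,"twist":0},
    {"x":0,"y":0,"z":0.002,"twist":0},
    {"x":0,"y":0,"z":0.002,"twist":0},
    {"x":0,"y":0,"z":0.002,"twist":0},
    {"x":0,"y":0,"z":0.002,"twist":0},
  ],
)

```text
time: 30.55
tool_pos: [590.7, 29.9, 72.3]
tcp_rot: [3.141, -0.0, -0.241]
contact_force: [-0.1, 0.8, 0.2]
grip_width: 0.1
finger_force: 0.0
```

```bash
python3 st.py
```

```text
t 30.55 F [-0.27  0.75  0.19] M [0.04 0.   0.03] pos [590.7  29.9  72.3] case [31.2 -0.4 72.3] grip 0.1 0.0
```

Request:
play_rows(
  commands=[
    {"x":0,"y":0,"z":0.0005,"twist":0},
    {"x":0,"y":0,"z":0.001,"twist":0},
    {"x":0,"y":0,"z":0.0015,"twist":0},
    {"x":0,"y":0,"z":0.0015,"twist":0},
    {"x":0,"y":0,"z":0.0015,"twist":0},
    {"x":0,"y":0,"z":0.0015,"twist":0},
    {"x":0,"y":0,"z":0.0015,"twist":0},
    {"x":0,"y":0,"z":0.0015,"twist":0},
  ],
)

```text
time: 31.35
tool_pos: [590.9, 29.9, 72.0]
tcp_rot: [3.142, -0.001, -0.241]
contact_force: [-2.8, 0.4, 9.6]
grip_width: 0.6
finger_force: 4.6
```

```bash
python3 st.py
```

```text
t 31.35 F [-2.79 -0.24  9.55] M [-0.09  0.51  0.04] pos [590.9  29.9  72. ] case [31.4 -0.4 72. ] grip 0.6 4.6
```

The press went stiff at 9.6 N with the plate top at z≈47. That matches the level cover on both ledges for about a 1 mm height shift, and the ramp force had already vanished, so the catch has been passed. I'll retreat and check.

Request:
play_rows(
  commands=[
    {"x":0,"y":0,"z":-0.002,"twist":0},
    {"x":0,"y":0,"z":-0.02,"twist":0},
    {"x":0,"y":0,"z":-0.06,"twist":0},
    {"x":0,"y":0,"z":-0.1,"twist":0},
    {"x":-0.05,"y":0.02,"z":-0.14,"twist":0},
    {"x":-0.09,"y":0.05,"z":-0.16,"twist":0},
    {"x":-0.11,"y":0.1,"z":-0.16,"twist":0},
    {"x":-0.13,"y":0.14,"z":-0.16,"twist":0},
  ],
)

```text
time: 32.15
tool_pos: [439.7, -64.3, 231.4]
tcp_rot: [3.141, -0.003, -0.239]
contact_force: [0.1, -1.1, 0.2]
grip_width: 0.7
finger_force: 0.0
```

Request:
play_rows(
  commands=[
    {"x":0,"y":0.05,"z":0,"twist":0},
    {"x":0,"y":0.1,"z":0,"twist":0},
    {"x":0,"y":0.15,"z":0,"twist":0},
    {"x":0,"y":0.2,"z":0,"twist":0},
    {"x":0,"y":0.2,"z":0,"twist":0},
    {"x":0,"y":0.2,"z":0,"twist":0},
    {"x":0,"y":0.2,"z":0,"twist":0},
    {"x":0,"y":0.2,"z":0,"twist":0},
  ],
)

```text
time: 32.95
tool_pos: [393.6, -256.8, 230.3]
tcp_rot: [-3.141, 0.0, -0.239]
contact_force: [0.0, 0.6, 0.4]
grip_width: 0.1
finger_force: 0.0
```

```bash
python3 st.py
python3 - <<'E'
from plant import bot
from h import *
a=np.radians(-13.8);Rz=R.from_euler('z',a).as_matrix()
for n in("top","scene"):
    old=cv2.imread(f"pics/{n}0.png"); c=bot.capture(n);C=cam(c);im=np.ascontiguousarray(c["pixels"][:,:,::-1])
    for nm,src in(("old",old),("new",im)):
        g=cv2.cvtColor(src,6)
        for y in(0,-35,35):
            xs=np.arange(-90,92,4.);p=np.array([proj(C,Rz@[x-4,y,47]+np.array([560.5,37.8,0]))[0] for x in xs]).astype(np.float32)
            print(n,nm,y,cv2.remap(g,p[None,:,0],p[None,:,1],1)[0].tolist())
    cv2.imwrite(f"pics/{n}_end.png",im)
E
```

```text
t 32.95 F [-0.11  0.54  0.38] M [ 0.05  0.05 -0.02] pos [ 393.6 -256.8  230.3] case [ -92.6 -325.7  230.3] grip 0.1 0.0
top old 0 [72, 42, 42, 61, 74, 76, 75, 58, 73, 77, 76, 77, 77, 111, 168, 162, 111, 81, 76, 57, 38, 35, 37, 33, 43, 67, 80, 97, 143, 156, 140, 97, 75, 59, 53, 67, 57, 42, 53, 67, 70, 68, 50, 42, 57, 68]
top old -35 [70, 42, 39, 58, 76, 76, 72, 70, 74, 74, 74, 74, 72, 69, 65, 72, 73, 75, 74, 71, 68, 69, 72, 69, 68, 70, 72, 73, 73, 71, 67, 67, 70, 63, 53, 67, 70, 66, 65, 70, 69, 70, 69, 68, 61, 70]
top old 35 [76, 43, 43, 57, 75, 79, 77, 77, 77, 77, 78, 79, 74, 65, 64, 68, 59, 60, 59, 54, 58, 62, 60, 57, 54, 49, 53, 59, 61, 57, 54, 58, 49, 41, 52, 71, 73, 71, 67, 71, 71, 70, 70, 66, 61, 77]
top new 0 [72, 43, 40, 61, 74, 76, 75, 58, 73, 75, 76, 75, 74, 76, 76, 76, 75, 71, 55, 60, 73, 71, 52, 68, 70, 74, 73, 75, 73, 72, 71, 72, 71, 70, 71, 70, 56, 44, 51, 66, 71, 70, 50, 45, 58, 67]
top new -35 [68, 38, 38, 58, 74, 76, 72, 65, 71, 74, 72, 73, 73, 72, 72, 72, 72, 71, 72, 63, 45, 38, 48, 66, 70, 72, 71, 71, 71, 70, 70, 71, 71, 71, 70, 68, 70, 64, 62, 67, 68, 69, 68, 68, 6
[... 714 characters left out ...]
1, 69, 71, 73, 73, 72, 94, 110, 90, 102, 85, 64, 58, 54, 53, 54, 55, 54, 54, 54, 54, 50, 43, 22, 12]
scene new 0 [153, 134, 91, 70, 66, 60, 50, 59, 60, 59, 57, 57, 56, 56, 55, 54, 54, 54, 55, 32, 23, 31, 52, 55, 55, 54, 54, 54, 55, 54, 55, 54, 54, 53, 53, 48, 45, 53, 54, 48, 29, 25, 41, 44, 21, 12]
scene new -35 [156, 137, 87, 62, 59, 51, 46, 54, 56, 55, 56, 55, 54, 54, 56, 54, 54, 54, 50, 33, 25, 32, 46, 53, 55, 55, 54, 54, 54, 54, 55, 54, 54, 55, 55, 54, 49, 50, 54, 54, 55, 55, 53, 48, 50, 86]
scene new 35 [157, 140, 98, 79, 76, 71, 60, 68, 68, 66, 64, 62, 60, 59, 57, 57, 56, 55, 54, 55, 54, 53, 53, 54, 54, 54, 55, 54, 54, 54, 54, 55, 55, 55, 55, 54, 54, 48, 54, 54, 55, 55, 50, 43, 24, 15]
```

The catch's brightness profile at y=0 matches the first pictures in both views, so it has closed again, and the cover now spans the opening. I'll hand the job in.

```bash
python3 -c "
from plant import bot
print(bot.close_job())"
```

```text
the job is handed in; nothing more can be done
None
```

I handed the job in at about 33 s. The tongue is home in the groove, the cover lies flat, and in both camera views the catch has sprung back closed over the edge. The gripper let go and moved clear. The highest force I read was about 15 N, and the spare and the other items were left alone; no score came back.

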